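# Fetch the spirit level from behind the jars

## Task

Three glass jars of fixings stand in front of the spirit level in the plywood storage tray. Without moving the level yet, clear all three jars onto the green mat; then take the level out and stand it upright on its narrow edge on the pine board, centred on the board and in line with it; then put every jar back, centred on the square pad of the same colour as its lid. Put the glass jars down gently, keep them upright, and leave the tape measure alone.

Things in the scene. Friction and masses are not known exactly. Their poses are not given: they have to be found in the camera images.
- jar_red_center (a point): centre (half-way up) of the upright round glass jar with the red lid and metal screws inside: 56 mm in diameter all the way up, 110 mm tall, 0.18 to 0.35 kg, z up. It starts about centred on the red pad
- jar_yellow_center (a point): centre (half-way up) of the upright round glass jar with the yellow lid and metal screws inside: 56 mm in diameter all the way up, 110 mm tall, 0.18 to 0.35 kg, z up. It starts about centred on the yellow pad
- jar_blue_center (a point): centre (half-way up) of the upright round glass jar with the blue lid and metal screws inside: 56 mm in diameter all the way up, 110 mm tall, 0.18 to 0.35 kg, z up. It starts about centred on the blue pad
- pad_red: flat red square pad, 80 x 80 mm, 3 mm thick, fixed on the tray floor; origin at the centre of its underside, 8 mm above the bench (its top: 11 mm). The three pads lie in a row in any order, 94 mm from centre to centre; the row runs along the pad's y, its +x points away from the robot to the level's place
- pad_yellow: flat yellow square pad, 80 x 80 mm, 3 mm thick, fixed on the tray floor; origin at the centre of its underside, 8 mm above the bench (its top: 11 mm). The three pads lie in a row in any order, 94 mm from centre to centre; the row runs along the pad's y, its +x points away from the robot to the level's place
- pad_blue: flat blue square pad, 80 x 80 mm, 3 mm thick, fixed on the tray floor; origin at the centre of its underside, 8 mm above the bench (its top: 11 mm). The three pads lie in a row in any order, 94 mm from centre to centre; the row runs along the pad's y, its +x points away from the robot to the level's place
- level_center (a point): centre of the spirit level: aluminium bar, black ends, green vials, 160 mm long (its x), 26 thick (its y), 44 tall (its z, up), about 0.2 kg. It stands on its narrow edge on the tray floor (8 mm above the bench), parallel to the row of jars, its centre line about 98 mm behind the pad centres. Tray back wall: 30 mm high, 39 mm behind the level; side walls 22 mm high; front open
- mat: green rectangular mat, 280 mm (its x, roughly the world's x) by 130 mm (its y), 3 mm thick, fixed flat on the bench left or right of the tray; origin at the centre of its underside, at bench height. All three jars fit in one row along its x
- board: bare pale pine board, 260 mm (its x, roughly the world's x) by 90 mm (its y), 18 mm thick, fixed flat on the bench on the other side of the tray; origin at the centre of its underside, at bench height
- tape_center (a point): bystander: centre of the orange and black tape measure standing on the bench in front of the tray, 70 x 35 mm, 60 mm tall; leave it alone

How it is judged:
By the outcome, as a careful person would: the job done as asked, in the order asked, and still so for the second after the job is handed in, with the robot touching nothing.
It also fails if it takes over 150 s, if anything falls off the work surface, if the arm or the gripper's body presses on something with over 40 N, if the wrist force passes 120 N, or if a joint passes its speed limit or range.

## Robot

A 7-joint arm with a two-finger parallel gripper is mounted at the origin on the work surface. World frame = base frame: x ahead of the robot, y to its left, z up, the work surface at z = 0. Lengths are in mm, angles in rad, forces in N, time in s.
With the tool pointing down it reaches from about 425 to 875 mm from the base axis. Payload 4.7 kg.
Tool frame: the origin (TCP) lies on the centre line of the jaws, within the pads' length; the fingertips stand 8 mm ahead of it and the grasp point (between the pads) lies 11 mm behind it; z points along the fingers, y is the line along which they close (so a half turn about z gives the same grasp; the last joint's range is limited). The gripper opens to 87 mm and grips with 3 to 60 N. Pads are 19 mm wide; open, the fingers measure 117 mm over their backs; the gripper's body (75 mm by 190 mm) begins 51 mm behind the grasp point.
Start: joints at [1.31, 0.321, -0.07, 1.45, 0.023, 1.371, -0.057], TCP at [176.36, -625.637, 230.587] pointing down, gripper open.
Joint ranges: [-2.86, 2.86], [-0.3, 2.09], [-1.38, 1.24], [0.06, 2.45], [-1.56, 4.7], [0.09, 2.05], [-2.69, 2.69]. Speed limits (rad/s): [2.57, 2.57, 3.14, 3.14, 3.14, 3.14, 3.14].

## Interface

Orientations are given as a rotation vector (axis times angle).
In Python, from rig import env gives the robot as it stands.
- The arm moves only by the shell command python3 -m jog 'ROWS'. ROWS is JSON, a list of rows, each a list of 3 entries, a list of its own where there are three numbers: the shift along the tool's x, y, z in cm, then the turn, a rotation vector about the tool's x, y, z in rad, then the finger opening in cm, from 0 to 8.7. A call has 1 to 20 rows; each row is the pose to reach, as a shift and turn from the pose commanded when the call began, along the tool's axes at that moment; what a row does not reach only later rows make up. A row lasts 1/10 s, in which the tool goes at most 50 mm and 8.59 degrees, less where a joint would pass 70% of its speed; a pose out of reach is approached as far as the arm can. A call with a gripper value outside its range is refused whole. The fingers move at their own pace and stop on an object; the grip force is fixed at half the most. Time passes only in rows, so rows that repeat a pose let the fingers close. It gives the time, the measured TCP pose, the force, the opening and the grip force at its end, in the units of the state.
- env.get_state(): the state, without advancing time (a new reading comes with each control period).
- env.grab_frame(name): name is "scene" or "top"; returns a dict with "img" (480x640x3 uint8, red, green, blue), "vertical_fov" (degrees; the focal length in pixels is half the picture's height over the tangent of half this angle, whatever the lens; pixels are square), "cx", "cy" (the principal point, pixels), "xyz" and "attitude" of the camera in the world. Camera axes: x right, y down, z forward; pixel columns grow to the right and rows downward; lengths in mm; the calibration is good to about 2 mm. A picture is of the moment at which its call begins. There is no depth.
- env.hand_in(): hands the job in; it is judged then, once.
The state is a dict: "time": time; "joints": joint angles; "joint_vel": joint speeds; "joint_efforts": joint torques, N m; "ee_pos": TCP position; "tcp_rot": TCP orientation; "ft_force": force on the tool from outside, world axes, zero at the start; "torque": the same for the moment, N m; "opening": finger opening in mm; "grip_force": force on a finger pad.
Only numpy, scipy, OpenCV 4.12 (cv2) and the standard library are available. Lean on these libraries where they do the work, as an engineer would, in place of code of your own. Each camera call takes 0.05 s, during which the arm holds its last target. There are 200 camera calls.

## Working session

There is one attempt and no reset: what is moved stays moved. The work goes in short steps, Python scripts to look and compute and a shell command to move; the robot and the scene stay as the last step left them, time stands still between calls to the robot, and variables do not carry over. Pictures are saved under pics/ and viewed, at most 14 in all, crops included, and the job is handed in when it is done.

```bash
ls; mkdir -p pics
python3 - <<'E'
from rig import env
import cv2
s=env.get_state(); print(s)
for n in("scene","top"):
    f=env.grab_frame(n); print({k:v for k,v in f.items() if k!="img"}); cv2.imwrite(f"pics/{n}0.png",f["img"][:,:,::-1])
E
```

```text
pics
{'time': 0.0, 'joints': array([ 1.31010321,  0.32184865, -0.07007242,  1.45165526,  0.02259147,
        1.37082361, -0.05689231]), 'joint_vel': array([ 2.89628503e-03, -1.60092015e-03, -1.72023457e-04, -7.02880362e-04,
        7.56955360e-05,  2.85395079e-04, -7.23925507e-04]), 'joint_efforts': array([ 3.65706876e-05, -4.91291964e+01, -4.04178165e-01, -3.12527025e+01,
       -6.39840262e-02,  4.38999385e-02,  1.56584319e-04]), 'ee_pos': array([ 176.17716311, -625.10739614,  229.45467108]), 'tcp_rot': array([-3.11008421e+00, -4.30062986e-01,  5.64841714e-04]), 'ft_force': array([ 0.19254746, -0.6004588 ,  0.10866383]), 'torque': array([-0.03671881,  0.04111449, -0.0005813 ]), 'grip_force': 0.0, 'opening': 87.0429938994409}
{'vertical_fov': 57.16364475603493, 'cx': 320.2285359539553, 'cy': 241.68569777095968, 'xyz': array([931.71715231, 490.97949372, 789.39764487]), 'attitude': array([-0.88408885, -2.59108978,  0.96714594])}
{'vertical_fov': 49.80064659676616, 'cx': 316.4375383812381, 'cy': 232.76027357639921, 'xyz': array([ 410.73753505,   14.56806105, 1099.24443857]), 'attitude': array([-2.15394884,  2.18799779, -0.12948253])}
```

View pics/top0.png

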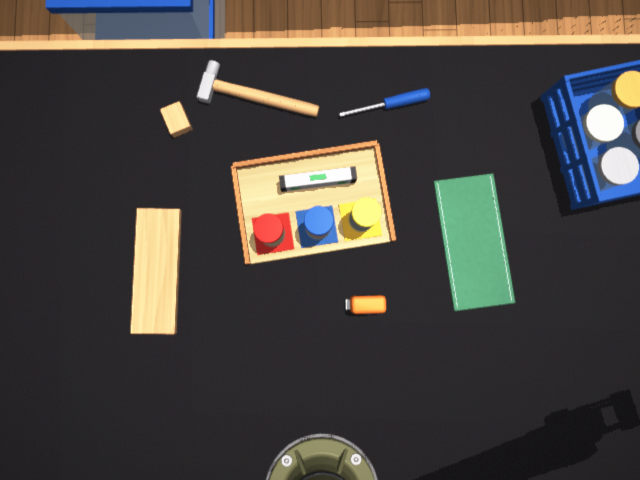

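View pics/scene0.png

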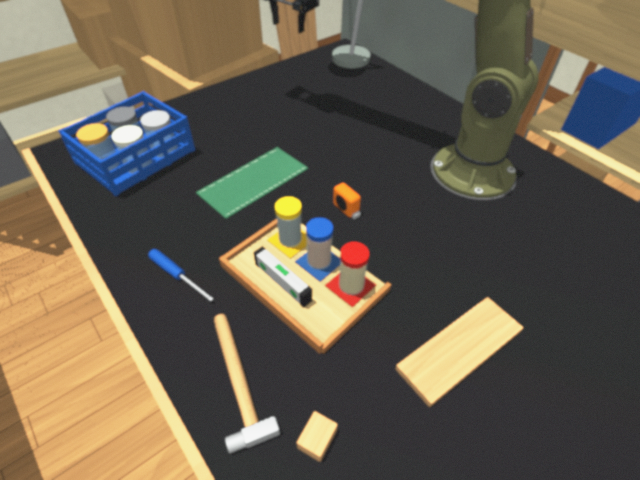

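The top view has the bench with world x up and y left. The jars, left to right, are red (268,232), blue (318,224) and yellow (365,215), with the level behind at (318,178). The mat is at right (475,240), the board at left (156,270) and the tape at (367,305). The scene view matches. Next I'll measure these.

```bash
cat > h.py <<'E'
import numpy as np, cv2
from scipy.spatial.transform import Rotation as R
from rig import env
HUE={"red":[(0,6),(174,180)],"yellow":[(22,33)],"blue":[(100,125)],"green":[(50,85)],"orange":[(8,18)]}
def ray(f,uv):
    uv=np.atleast_2d(uv).astype(float); F=f["img"].shape[0]/2/np.tan(np.radians(f["vertical_fov"])/2)
    d=np.c_[(uv[:,0]-f["cx"])/F,(uv[:,1]-f["cy"])/F,np.ones(len(uv))]
    return R.from_rotvec(f["attitude"]).apply(d)
def onz(f,uv,z):
    d=ray(f,uv); return f["xyz"]+d*((z-f["xyz"][2])/d[:,2])[:,None]
def pix(f,p):
    c=R.from_rotvec(f["attitude"]).inv().apply(np.atleast_2d(p)-f["xyz"]); F=240/np.tan(np.radians(f["vertical_fov"])/2)
    return np.c_[f["cx"]+F*c[:,0]/c[:,2],f["cy"]+F*c[:,1]/c[:,2]]
def mask(f,col,smin=120,vmin=60,box=None):
    h=cv2.cvtColor(f["img"],cv2.COLOR_RGB2HSV); m=np.zeros(h.shape[:2],np.uint8)
    for a,b in HUE[col]: m|=cv2.inRange(h,(a,smin,vmin),(b,255,255))
    if box: k=np.zeros_like(m); x0,y0,x1,y1=box; k[y0:y1,x0:x1]=1; m*=k
    return m
def blobs(m,amin=60):
    n,l,s,c=cv2.connectedComponentsWithStats(m)
    return sorted([(s[i,4],c[i],l==i) for i in range(1,n) if s[i,4]>=amin],key=lambda t:-t[0])
def rect(f,m,z):
    "min-area rectangle of a mask on plane z: centre, long, short, angle of long side"
    c=max(cv2.findContours(m.astype(np.uint8),cv2.RETR_EXTERNAL,cv2.CHAIN_APPROX_NONE)[0],key=cv2.contourArea)
    p=onz(f,c[:,0],z)[:,:2].astype(np.float32); r=cv2.minAreaRect(p); b=cv2.boxPoints(r)
    e=[b[1]-b[0],b[2]-b[1]]; e.sort(key=lambda v:-np.hypot(*v)); a=np.arctan2(e[0][1],e[0][0])
    return np.round(b.mean(0),1),np.round([np.hypot(*v) for v in e],1),round(float((a+np.pi/2)%np.pi-np.pi/2),3)
def go(xyz,yaw=None):
    "shift (cm) and turn (rad) in tool axes to TCP xyz (mm), tool down, closing line (tool y) at world angle yaw"
    s=env.get_state(); r=R.from_rotvec(s["tcp_rot"]); y=r.apply([0,1,0]); cur=np.arctan2(y[1],y[0])
    t=np.zeros(3)
    if yaw is not None:
        d=(yaw-cur+np.pi/2)%np.pi-np.pi/2; a=cur+d; y=np.array([np.cos(a),np.sin(a),0]); z=np.array([0,0,-1.])
        t=(r.inv()*R.from_matrix(np.c_[np.cross(y,z),y,z])).as_rotvec()
    print("shift cm",np.round(r.inv().apply(np.array(xyz)-s["ee_pos"])/10,2),"turn",np.round(t,3),"| yaw",round(cur,3),"q",np.round(s["joints"],2),"tcp",np.round(s["ee_pos"],1))
E
python3 - <<'E'
from h import *
f=env.grab_frame("top"); g=env.grab_frame("scene")
print("mat",rect(f,blobs(mask(f,"green",60,40,(420,150,540,330)))[0][2],3), "scene",rect(g,blobs(mask(g,"green",60,40,(180,130,320,230)))[0][2],3))
h=cv2.cvtColor(f["img"],cv2.COLOR_RGB2HSV)
m=cv2.inRange(h,(8,40,110),(30,255,255)); m[:,:110]=0;m[:190]=0;m[:,200:]=0
print("board",rect(f,blobs(m)[0][2],18))
print("tape",rect(f,blobs(mask(f,"orange",120,80,(330,280,400,330)))[0][2],60))
for c,(u,v) in {"red":(268,230),"blue":(318,222),"yellow":(366,213)}.items():
    print(c,"lid px",f["img"][v,u],"pad",rect(f,mask(f,c,100,40,(235,180,400,260)),11))
    for d in range(-26,27,4): print(tuple(int(x) for x in f["img"][v,u+d]),end=" ")
    print()
    b=blobs(mask(g,c,100,40,(250,180,400,310)))
    print("  scene blobs",[(x[0],np.round(x[1],1)) for x in b[:3]])
E
```

```text
mat (array([ 507.3, -333.9], dtype=float32), array([283.5, 133.8], dtype=float32), 0.114) scene (array([ 509.4, -331.6], dtype=float32), array([288.3, 140.7], dtype=float32), 0.116)
board (array([455.2, 337.9], dtype=float32), array([261.9,  94.9], dtype=float32), -0.028)
tape (array([379. , -98.4], dtype=float32), array([72. , 35.6], dtype=float32), 1.554)
red lid px [253  82  75] pad (array([530.9,  94.7], dtype=float32), array([83.3, 78.8], dtype=float32), 0.141)
(248, 181, 113) (247, 226, 163) (251, 234, 172) (250, 78, 68) (252, 78, 71) (252, 79, 72) (253, 81, 74) (253, 83, 77) (253, 85, 78) (254, 88, 81) (214, 58, 52) (243, 65, 58) (244, 80, 66) (250, 233, 171) 
  scene blobs [(np.int32(682), array([354.5, 254. ])), (np.int32(498), array([348.9, 290.4]))]
blue lid px [ 91 154 245] pad (array([544.7,   1.8], dtype=float32), array([81.8, 77.6], dtype=float32), 0.144)
(249, 229, 167) (244, 223, 171) (69, 122, 202) (51, 97, 180) (83, 147, 242) (87, 149, 243) (89, 152, 244) (89, 153, 245) (93, 157, 246) (95, 158, 246) (87, 149, 241) (253, 242, 190) (173, 145, 102) (173, 134, 44) 
  scene blobs [(np.int32(577), array([319.5, 228.4])), (np.int32(376), array([318.2, 266.9]))]
yellow lid px [254 254 141] pad (array([558.4, -95.8], dtype=float32), array([88.6, 88.6], dtype=float32), -1.349)
(241, 217, 94) (254, 248, 93) (186, 148, 51) (240, 224, 86) (254, 254, 138) (254, 254, 139) (254, 254, 140) (254, 254, 140) (254, 254, 141) (254, 254, 142) (254, 254, 138) (194, 163, 114) (250, 187, 117) (86, 65, 54) 
  scene blobs [(np.int32(582), array([287.8, 207. ])), (np.int32(477), array([287.3, 244.6]))]
```

Run:
```python
from h import *
f=env.grab_frame("top"); g=env.grab_frame("scene")
x0,y0=240,190
cr=cv2.resize(f["img"][y0:255,x0:395],None,fx=4,fy=4,interpolation=cv2.INTER_CUBIC)
for c,(u,v) in {"red":(268,230),"blue":(318,222),"yellow":(366,213)}.items():
    ch=cr[...,{"red":1,"blue":0,"yellow":2}[c]]
    a,b=int((u-x0)*4),int((v-y0)*4)
    k=cr[max(0,b-100):b+100,max(0,a-100):a+100]
    best=cv2.HoughCircles(cv2.GaussianBlur(cv2.cvtColor(k,cv2.COLOR_RGB2GRAY),(5,5),0),cv2.HOUGH_GRADIENT,1,400,param1=80,param2=8,minRadius=54,maxRadius=66)
    if best is not None:
        q=best[0][0]; px=np.array([(q[0]+max(0,a-100))/4+x0-.4,(q[1]+max(0,b-100))/4+y0-.4]); print(c,"hough",px,q[2]/4,onz(f,px,121))
    bl=blobs(mask(g,c,100,40,(250,180,400,310)))[0]
    d1=ray(g,bl[1])[0]; 
    for z in(113,):print("   scene centroid at",z,onz(g,bl[1],z))
h=cv2.cvtColor(f["img"],cv2.COLOR_RGB2HSV)
m=((h[...,1]<50)|(h[...,2]<75)|(mask(f,"green",60,40)>0)).astype(np.uint8); k=np.zeros_like(m);k[163:196,272:364]=1
m=cv2.morphologyEx(m*k,cv2.MORPH_OPEN,np.ones((3,3)))
b=blobs(m); print("level",[(x[0],x[1]) for x in b],rect(f,b[0][2],52))
cv2.imwrite("pics/c1.png",np.hstack([cv2.resize(f["img"][150:260,230:400],None,fx=4,fy=4),cv2.resize(cv2.cvtColor(m[150:260,230:400]*255,cv2.COLOR_GRAY2RGB),None,fx=.7,fy=4)])[:,:799,::-1])
go((560,-95.5,210),.143)
```

```text
red hough [267.475 227.225] 14.575 [[528.79126258  95.86727373 121.        ]]
   scene centroid at 113 [[528.7265829   95.94431252 113.        ]]
blue hough [318.225 219.725] 14.125 [[541.75369115  -0.97909376 121.        ]]
   scene centroid at 113 [[541.62619255  -1.14028312 113.        ]]
yellow hough [367.225 209.975] 16.35 [[559.18297444 -95.09379555 121.        ]]
   scene centroid at 113 [[557.79691503 -93.52805997 113.        ]]
level [(np.int32(1178), array([317.4533107, 178.3811545]))] (array([636.9,  -2.2], dtype=float32), array([157.4,  33.2], dtype=float32), -1.459)
shift cm [ 51.32 -40.59   2.04] turn [-1.000e-03 -0.000e+00 -1.439e+00] | yaw -1.296 q [ 1.31  0.32 -0.07  1.45  0.02  1.37 -0.06] tcp [ 176.3 -625.5  230.2]
```

View pics/c1.png

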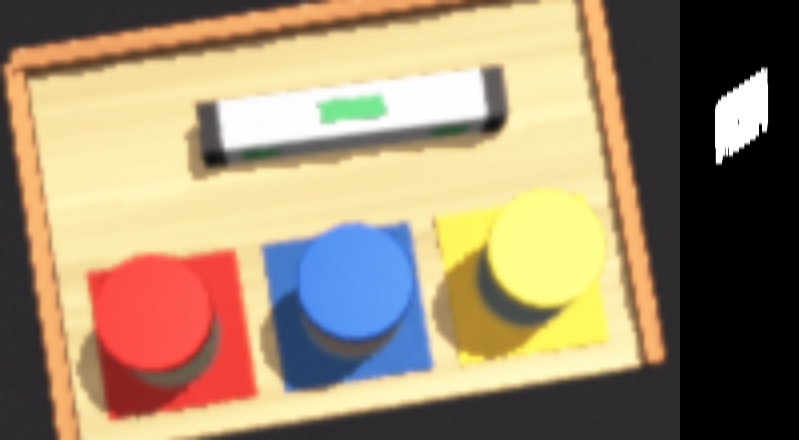

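The crop shows the jars upright and near the centres of their pads, with free space around the level. Two independent views agree on each lid to about 2 mm. I'll move above the yellow jar.

```bash
python3 -m jog '[[[25,-20,1],[0,0,-0.7],8.7],[[51.2,-40.4,2],[0,0,-1.439],8.7],[[51.2,-40.4,2],[0,0,-1.439],8.7],[[51.2,-40.4,2],[0,0,-1.439],8.7],[[51.2,-40.4,2],[0,0,-1.439],8.7],[[51.2,-40.4,2],[0,0,-1.439],8.7],[[51.2,-40.4,2],[0,0,-1.439],8.7],[[51.2,-40.4,2],[0,0,-1.439],8.7],[[51.2,-40.4,2],[0,0,-1.439],8.7],[[51.2,-40.4,2],[0,0,-1.439],8.7],[[51.2,-40.4,2],[0,0,-1.439],8.7],[[51.2,-40.4,2],[0,0,-1.439],8.7],[[51.2,-40.4,2],[0,0,-1.439],8.7],[[51.2,-40.4,2],[0,0,-1.439],8.7],[[51.2,-40.4,2],[0,0,-1.439],8.7],[[51.2,-40.4,2],[0,0,-1.439],8.7],[[51.2,-40.4,2],[0,0,-1.439],8.7],[[51.2,-40.4,2],[0,0,-1.439],8.7],[[51.2,-40.4,2],[0,0,-1.439],8.7],[[51.2,-40.4,2],[0,0,-1.439],8.7]]'
python3 - <<'E'
from h import *
go((558.3,-94,79),.143)
E
```

```text
time: 2.3
ee_pos: [559.3, -98.5, 210.7]
tcp_rot: [2.058, 2.373, -0.0]
ft_force: [-0.4, -0.4, 0.4]
opening: 87.4
grip_force: 0.0
shift cm [ 0.46 -0.04 13.17] turn [ 0.     0.    -0.001] | yaw 0.142 q [ 0.7   0.21 -0.65  1.67  0.13  1.31  0.17] tcp [559.3 -98.5 210.7]
```

```bash
python3 -m jog '[[[0.4,0,3],[0,0,0],8.7],[[0.4,0,6],[0,0,0],8.7],[[0.4,0,9],[0,0,0],8.7],[[0.4,0,11],[0,0,0],8.7],[[0.4,0,12.4],[0,0,0],8.7],[[0.4,0,13.1],[0,0,0],8.7],[[0.4,0,13.1],[0,0,0],8.7],[[0.4,0,13.1],[0,0,0],7],[[0.4,0,13.1],[0,0,0],6.2],[[0.4,0,13.1],[0,0,0],5.6],[[0.4,0,13.1],[0,0,0],5],[[0.4,0,13.1],[0,0,0],5],[[0.4,0,13.1],[0,0,0],5],[[0.4,0,13.1],[0,0,0],5],[[0.4,0,13.1],[0,0,0],5]]'
python3 - <<'E'
from h import *
print(env.get_state()["ft_force"]); u=np.array([np.cos(.115),np.sin(.115),0]); c=np.array([508.3,-332.8,0])
for k in(-95,0,95): print(c+k*u)
go(c-95*u+[0,0,150],.115)
E
```

```text
time: 3.8
ee_pos: [558.8, -94.0, 79.8]
tcp_rot: [-2.057, -2.374, 0.001]
ft_force: [-3.1, -0.3, 3.5]
opening: 55.4
grip_force: 29.9
[-3.10554381 -0.31799505  3.50951496]
[ 413.92749549 -343.7009354     0.        ]
[ 508.3 -332.8    0. ]
[ 602.67250451 -321.8990646     0.        ]
shift cm [-22.65 -17.9   -7.01] turn [-0.     0.     0.028] | yaw 0.143 q [ 0.66  0.33 -0.63  1.81  0.22  1.06  0.09] tcp [558.8 -94.   79.8]
```

```bash
python3 -m jog '[[[0,0,-0.3],[0,0,0],5],[[0,0,-1],[0,0,0],5],[[0,0,-2.5],[0,0,0],5],[[0,0,-4.5],[0,0,0],5],[[0,0,-6],[0,0,0],5],[[-0.6,0,-7],[0,0,0],5],[[-2,0.1,-7],[0,0,0],5],[[-4.5,0.2,-7],[0,0,0.01],5],[[-7.5,0.3,-7],[0,0,0.01],5],[[-10.5,0.5,-7],[0,0,0.02],5],[[-13.5,0.6,-7],[0,0,0.02],5],[[-16.5,0.8,-7],[0,0,0.028],5],[[-19.2,0.9,-7],[0,0,0.028],5],[[-21.4,1,-7],[0,0,0.028],5],[[-22.7,1.1,-7],[0,0,0.028],5],[[-23.2,1.1,-7],[0,0,0.028],5],[[-23.2,1.1,-7],[0,0,0.028],5]]'
python3 - <<'E'
from h import *
f=env.grab_frame("scene"); cv2.imwrite("pics/s2.png",f["img"][:,:,::-1])
print(env.get_state()["ft_force"]); go((602.7,-321.9,71.8),.115)
E
```

```text
time: 5.5
ee_pos: [602.3, -322.8, 148.6]
tcp_rot: [-2.091, -2.343, 0.001]
ft_force: [0.5, -0.1, -3.8]
opening: 55.1
grip_force: 29.9
[ 0.32222347  0.26508923 -1.6245927 ]
shift cm [-0.07 -0.    7.71] turn [-0.001 -0.001  0.   ] | yaw 0.115 q [ 0.83  0.49 -0.52  1.45  0.25  1.27  0.4 ] tcp [ 602.7 -321.3  148.9]
```

View pics/s2.png

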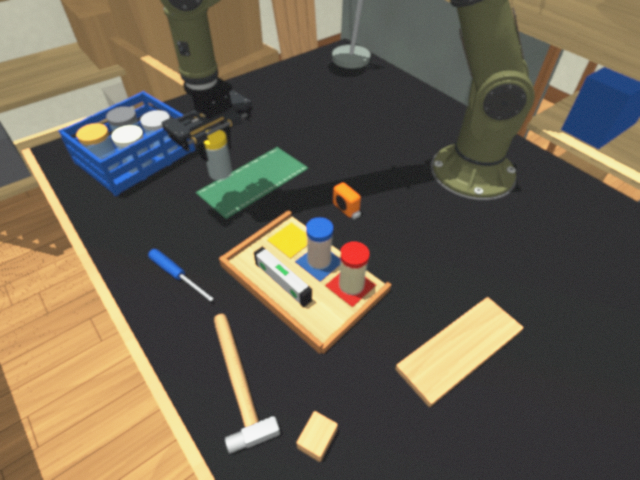

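The yellow jar is held upright at (217,155), above the far end of the mat. I'll lower it gently.

```bash
python3 -m jog '[[[0,0,1],[0,0,0],5],[[0,0,2.5],[0,0,0],5],[[0,0,4],[0,0,0],5],[[0,0,5.5],[0,0,0],5],[[0,0,6.5],[0,0,0],5],[[0,0,7],[0,0,0],5],[[0,0,7.2],[0,0,0],5],[[0,0,7.4],[0,0,0],5],[[0,0,7.5],[0,0,0],5],[[0,0,7.6],[0,0,0],5],[[0,0,7.6],[0,0,0],5]]'; python3 -m jog '[[[0,0,0.1],[0,0,0],5],[[0,0,0.1],[0,0,0],5]]'
```

```text
time: 6.65
ee_pos: [603.0, -322.1, 73.8]
tcp_rot: [2.09, 2.345, -0.0]
ft_force: [-0.0, -0.1, -1.2]
opening: 55.5
grip_force: 29.9
time: 6.85
ee_pos: [602.9, -322.0, 72.6]
tcp_rot: [2.09, 2.345, -0.0]
ft_force: [-0.5, 0.5, -2.1]
opening: 55.6
grip_force: 29.9
```

```bash
python3 -m jog '[[[0,0,0.05],[0,0,0],5],[[0,0,0.1],[0,0,0],5]]'; python3 -m jog '[[[0,0,0.05],[0,0,0],5],[[0,0,0.1],[0,0,0],5]]'
```

```text
time: 7.05
ee_pos: [602.9, -322.0, 71.8]
tcp_rot: [2.09, 2.345, -0.0]
ft_force: [-1.0, -0.4, 0.5]
opening: 55.3
grip_force: 29.9
time: 7.25
ee_pos: [603.0, -322.1, 71.8]
tcp_rot: [2.09, 2.345, -0.001]
ft_force: [-3.6, 1.1, 7.0]
opening: 55.6
grip_force: 29.9
```

Contact is at a TCP height of about 71.7, as expected. I'll release, rise and go to blue.

```bash
python3 -m jog '[[[0,0,-0.05],[0,0,0],5.8],[[0,0,-0.05],[0,0,0],6.2],[[0,0,-0.05],[0,0,0],7],[[0,0,-0.05],[0,0,0],7.4],[[0,0,-0.05],[0,0,0],7.4],[[0,0,-1],[0,0,0],7.4],[[0,0,-4],[0,0,0],7.4],[[0,0,-8],[0,0,0],7.4],[[0,0,-12],[0,0,0],7.4],[[0,0,-13.5],[0,0,0],7.4]]'
python3 - <<'E'
from h import *
go((541.7,-1.1,205),.143)
E
```

```text
time: 8.25
ee_pos: [605.1, -322.5, 211.6]
tcp_rot: [2.085, 2.34, 0.003]
ft_force: [0.7, -0.1, -1.3]
opening: 73.9
grip_force: 0.0
shift cm [32.65 -2.61  0.5 ] turn [ 0.007  0.005 -0.028] | yaw 0.115 q [ 0.83  0.45 -0.53  1.37  0.23  1.37  0.42] tcp [ 605.1 -322.5  211.6]
```

```bash
python3 -m jog '[[[4,-0.3,0],[0,0,0],8.7],[[8.5,-0.6,0],[0,0,0],8.7],[[13,-1,0],[0,0,0],8.7],[[17.5,-1.3,0],[0,0,-0.028],8.7],[[22,-1.6,0],[0,0,-0.028],8.7],[[26,-1.9,0],[0,0,-0.028],8.7],[[29.5,-2.2,0],[0,0,-0.028],8.7],[[31.7,-2.4,0],[0,0,-0.028],8.7],[[32.6,-2.45,0],[0,0,-0.028],8.7],[[32.6,-2.45,0],[0,0,-0.028],8.7],[[32.6,-2.45,0],[0,0,-0.028],8.7]]'
python3 - <<'E'
from h import *
go((541.7,-1.1,79.5),.143)
E
```

```text
time: 9.35
ee_pos: [541.4, -2.6, 205.5]
tcp_rot: [2.059, 2.372, -0.001]
ft_force: [0.9, 0.3, -0.2]
opening: 87.0
grip_force: 0.0
shift cm [ 0.16  0.05 12.59] turn [-0.     0.001 -0.002] | yaw 0.141 q [ 0.61  0.16 -0.72  1.74  0.11  1.29  0.01] tcp [541.4  -2.6 205.5]
```

```bash
python3 -m jog '[[[0.1,0,3],[0,0,0],8.7],[[0.1,0,6],[0,0,0],8.7],[[0.1,0,9],[0,0,0],8.7],[[0.1,0,11],[0,0,0],8.7],[[0.1,0,12.2],[0,0,0],8.7],[[0.1,0,12.6],[0,0,0],8.7],[[0.1,0,12.6],[0,0,0],8.7],[[0.1,0,12.6],[0,0,0],7],[[0.1,0,12.6],[0,0,0],6.2],[[0.1,0,12.6],[0,0,0],5.6],[[0.1,0,12.6],[0,0,0],5],[[0.1,0,12.6],[0,0,0],5],[[0.1,0,12.6],[0,0,0],5],[[0.1,0,12.6],[0,0,0],5]]'
python3 -m jog '[[[0,0,-0.3],[0,0,0],5],[[0,0,-1],[0,0,0],5],[[0,0,-2.5],[0,0,0],5],[[0,0,-4.5],[0,0,0],5],[[0,0,-6],[0,0,0],5],[[-0.6,-0.1,-7],[0,0,0],5],[[-2,-0.5,-7],[0,0,0],5],[[-4.5,-1.1,-7],[0,0,0.01],5],[[-8,-2,-7],[0,0,0.01],5],[[-11.5,-2.8,-7],[0,0,0.02],5],[[-15,-3.7,-7],[0,0,0.02],5],[[-18.5,-4.6,-7],[0,0,0.028],5],[[-22,-5.4,-7],[0,0,0.028],5],[[-25.5,-6.3,-7],[0,0,0.028],5],[[-28.5,-7,-7],[0,0,0.028],5],[[-30.7,-7.6,-7],[0,0,0.028],5],[[-32,-7.9,-7],[0,0,0.028],5],[[-32.4,-8,-7],[0,0,0.028],5],[[-32.4,-8,-7],[0,0,0.028],5],[[-32.4,-8,-7],[0,0,0.028],5]]'
python3 - <<'E'
from h import *
go((508.3,-332.8,71.5),.115)
E
```

```text
time: 10.75
ee_pos: [541.5, 0.1, 79.9]
tcp_rot: [2.056, 2.374, 0.001]
ft_force: [1.9, 0.5, 2.4]
opening: 55.5
grip_force: 30.0
time: 12.75
ee_pos: [508.6, -330.2, 149.6]
tcp_rot: [-2.087, -2.347, -0.001]
ft_force: [-0.1, -0.1, -2.7]
opening: 55.6
grip_force: 30.0
shift cm [-0.26 -0.06  7.81] turn [ 0.    -0.001  0.002] | yaw 0.117 q [ 0.95  0.32 -0.51  1.65  0.16  1.21  0.53] tcp [ 508.6 -330.2  149.6]
```

```bash
python3 -m jog '[[[-0.2,0,1],[0,0,0],5],[[-0.2,0,2.5],[0,0,0],5],[[-0.2,0,4],[0,0,0],5],[[-0.2,0,5.5],[0,0,0],5],[[-0.2,0,6.5],[0,0,0],5],[[-0.2,0,7],[0,0,0],5],[[-0.2,0,7.2],[0,0,0],5],[[-0.2,0,7.4],[0,0,0],5],[[-0.2,0,7.5],[0,0,0],5],[[-0.2,0,7.6],[0,0,0],5],[[-0.2,0,7.65],[0,0,0],5],[[-0.2,0,7.7],[0,0,0],5],[[-0.2,0,7.7],[0,0,0],5]]'; python3 -m jog '[[[0,0,0.05],[0,0,0],5],[[0,0,0.1],[0,0,0],5]]'
```

```text
time: 14.05
ee_pos: [508.3, -334.1, 72.7]
tcp_rot: [2.09, 2.345, -0.0]
ft_force: [-0.4, -0.5, -2.7]
opening: 55.5
grip_force: 30.0
time: 14.25
ee_pos: [508.3, -334.1, 71.9]
tcp_rot: [2.09, 2.345, -0.0]
ft_force: [-1.7, 0.0, 2.8]
opening: 55.6
grip_force: 30.0
```

```bash
python3 -m jog '[[[0,0,-0.05],[0,0,0],5.8],[[0,0,-0.05],[0,0,0],6.2],[[0,0,-0.05],[0,0,0],7],[[0,0,-0.05],[0,0,0],7.4],[[0,0,-0.05],[0,0,0],7.4],[[0,0,-1],[0,0,0],7.4],[[0,0,-4],[0,0,0],7.4],[[0,0,-8],[0,0,0],7.4],[[0,0,-12],[0,0,0],7.4],[[0,0,-13.5],[0,0,0],7.4]]'
python3 -m jog '[[[4,0.7,0],[0,0,0],8.7],[[8.5,1.4,0],[0,0,0],8.7],[[13,2.1,0],[0,0,0],8.7],[[17.5,2.9,0],[0,0,-0.028],8.7],[[22,3.6,0],[0,0,-0.028],8.7],[[26.5,4.3,0],[0,0,-0.028],8.7],[[31,5.1,0],[0,0,-0.028],8.7],[[35.5,5.8,0],[0,0,-0.028],8.7],[[39,6.4,0],[0,0,-0.028],8.7],[[41.3,6.8,0],[0,0,-0.028],8.7],[[42.4,7,0],[0,0,-0.028],8.7],[[42.4,7,0],[0,0,-0.028],8.7],[[42.4,7,0],[0,0,-0.028],8.7],[[42.4,7,0],[0,0,-0.028],8.7]]'
python3 - <<'E'
from h import *
go((528.8,95.9,79.5),.143)
E
```

```text
time: 15.25
ee_pos: [510.3, -334.9, 212.1]
tcp_rot: [2.085, 2.34, 0.001]
ft_force: [0.1, -0.9, 0.1]
opening: 74.1
grip_force: 0.0
time: 16.65
ee_pos: [529.3, 93.0, 206.3]
tcp_rot: [2.06, 2.371, -0.002]
ft_force: [-0.0, -0.0, 0.1]
opening: 87.1
grip_force: 0.0
shift cm [ 0.31 -0.   12.68] turn [-0.001  0.001 -0.003] | yaw 0.14 q [ 0.52  0.16 -0.81  1.74  0.12  1.29 -0.18] tcp [529.3  93.  206.3]
```

```bash
python3 -m jog '[[[0.2,0,3],[0,0,0],8.7],[[0.2,0,6],[0,0,0],8.7],[[0.2,0,9],[0,0,0],8.7],[[0.2,0,11],[0,0,0],8.7],[[0.2,0,12.2],[0,0,0],8.7],[[0.2,0,12.65],[0,0,0],8.7],[[0.2,0,12.65],[0,0,0],8.7],[[0.2,0,12.65],[0,0,0],7],[[0.2,0,12.65],[0,0,0],6.2],[[0.2,0,12.65],[0,0,0],5.6],[[0.2,0,12.65],[0,0,0],5],[[0.2,0,12.65],[0,0,0],5],[[0.2,0,12.65],[0,0,0],5],[[0.2,0,12.65],[0,0,0],5]]'
python3 -m jog '[[[0,0,-0.3],[0,0,0],5],[[0,0,-1],[0,0,0],5],[[0,0,-2.5],[0,0,0],5],[[0,0,-4.5],[0,0,0],5],[[0,0,-6],[0,0,0],5],[[0,0,-7],[0,0,0],5],[[0,0,-7],[0,0,0],5]]'
python3 -m jog '[[[-1,-0.4,0],[0,0,0],5],[[-3,-1.3,0],[0,0,0],5],[[-6,-2.5,0],[0,0,0],5],[[-9,-3.8,0],[0,0,0],5],[[-12,-5.1,0],[0,0,0],5],[[-15,-6.3,0],[0,0,0],5],[[-18,-7.6,0],[0,0,0],5],[[-21,-8.8,0],[0,0,0.01],5],[[-24,-10.1,0],[0,0,0.01],5],[[-27,-11.4,0],[0,0,0.02],5],[[-30,-12.6,0],[0,0,0.02],5],[[-33,-13.9,0],[0,0,0.028],5],[[-36,-15.1,0],[0,0,0.028],5],[[-38.7,-16.3,0],[0,0,0.028],5],[[-40.7,-17.1,0],[0,0,0.028],5],[[-41.8,-17.6,0],[0,0,0.028],5],[[-42,-17.6,0],[0,0,0.028],5],[[-42,-17.6,0],[0,0,0.028],5],[[-42,-17.6,0],[0,0,0.028],5]]'
python3 - <<'E'
from h import *
go((413.9,-343.7,71.5),.115)
E
```

```text
time: 18.05
ee_pos: [529.1, 97.2, 80.3]
tcp_rot: [2.057, 2.374, 0.0]
ft_force: [0.1, -0.5, 2.2]
opening: 55.9
grip_force: 30.0
time: 18.75
ee_pos: [530.0, 97.4, 151.9]
tcp_rot: [2.055, 2.372, 0.003]
ft_force: [0.2, -0.7, -3.1]
opening: 55.5
grip_force: 30.0
time: 20.65
ee_pos: [415.1, -341.9, 149.9]
tcp_rot: [-2.087, -2.347, -0.001]
ft_force: [-0.3, 0.6, -2.6]
opening: 55.4
grip_force: 30.0
shift cm [-0.17 -0.14  7.84] turn [-0.    -0.001  0.002] | yaw 0.117 q [ 1.06  0.17 -0.46  1.82  0.08  1.17  0.69] tcp [ 415.1 -341.9  149.9]
```

```bash
python3 -m jog '[[[-0.1,-0.1,1],[0,0,0],5],[[-0.1,-0.1,2.5],[0,0,0],5],[[-0.1,-0.1,4],[0,0,0],5],[[-0.1,-0.1,5.5],[0,0,0],5],[[-0.1,-0.1,6.5],[0,0,0],5],[[-0.1,-0.1,7],[0,0,0],5],[[-0.1,-0.1,7.2],[0,0,0],5],[[-0.1,-0.1,7.4],[0,0,0],5],[[-0.1,-0.1,7.5],[0,0,0],5],[[-0.1,-0.1,7.6],[0,0,0],5],[[-0.1,-0.1,7.65],[0,0,0],5],[[-0.1,-0.1,7.7],[0,0,0],5],[[-0.1,-0.1,7.7],[0,0,0],5]]'; python3 -m jog '[[[0,0,0.05],[0,0,0],5],[[0,0,0.1],[0,0,0],5]]'
```

```text
time: 21.95
ee_pos: [413.7, -344.8, 73.2]
tcp_rot: [2.09, 2.345, -0.0]
ft_force: [0.8, -0.3, -3.1]
opening: 55.7
grip_force: 30.0
time: 22.15
ee_pos: [413.7, -344.8, 72.3]
tcp_rot: [2.09, 2.345, -0.0]
ft_force: [-1.6, 0.9, 2.6]
opening: 55.1
grip_force: 30.0
```

```bash
python3 -m jog '[[[0,0,-0.05],[0,0,0],5.8],[[0,0,-0.05],[0,0,0],6.2],[[0,0,-0.05],[0,0,0],7],[[0,0,-0.05],[0,0,0],7.4],[[0,0,-0.05],[0,0,0],7.4],[[0,0,-1],[0,0,0],7.4],[[0,0,-4],[0,0,0],7.4],[[0,0,-8],[0,0,0],7.4],[[0,0,-12],[0,0,0],7.4],[[0,0,-13.5],[0,0,0],7.4],[[0,0,-13.5],[0,0,0],7.4]]'
python3 - <<'E'
from h import *
f=env.grab_frame("top"); g=env.grab_frame("scene")
cv2.imwrite("pics/t3.png",f["img"][:,:,::-1]);cv2.imwrite("pics/s3.png",g["img"][:,:,::-1])
for c in("red","blue","yellow"):
    print(c,"pad",rect(f,blobs(mask(f,c,130,60,(243,190,392,256)))[0][2],11))
    try: print("   scene",rect(g,blobs(mask(g,c,130,60,(250,210,390,320)))[0][2],11))
    except Exception as e: print(e)
E
```

```text
time: 23.25
ee_pos: [415.0, -345.7, 210.3]
tcp_rot: [2.086, 2.341, -0.001]
ft_force: [-0.1, 1.8, 0.1]
opening: 73.5
grip_force: 0.0
red pad (array([528.9,  94.5], dtype=float32), array([79.2, 78.8], dtype=float32), 0.141)
   scene (array([532.3,  96.6], dtype=float32), array([77.2, 76.3], dtype=float32), 0.144)
blue pad (array([542.3,   1.7], dtype=float32), array([76.3, 76.2], dtype=float32), -1.435)
   scene (array([545.5,   4.2], dtype=float32), array([72.9, 72.9], dtype=float32), -1.433)
yellow pad (array([555.6, -91.2], dtype=float32), array([80.2, 80.1], dtype=float32), -1.427)
   scene (array([559. , -89.3], dtype=float32), array([82.4, 80.8], dtype=float32), -1.427)
```

View pics/t3.png

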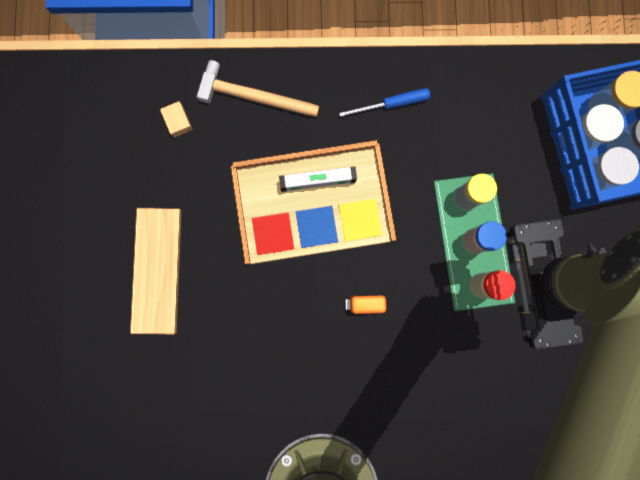

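View pics/s3.png

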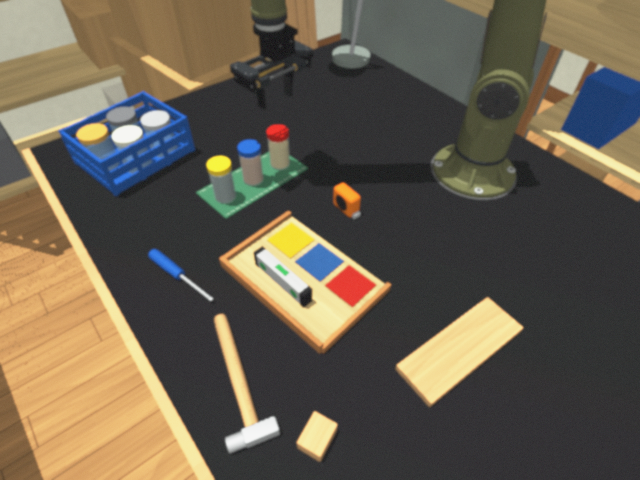

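The top view shows all three jars upright on the mat, with lids at (482,188), (490,237) and (500,285). The level hasn't moved and the pads are clear. The scene view confirms it. Next I'll measure the board's top face, the lids on the mat and the level's top.

```bash
cat >> h.py <<'E'
def lid(f,u,v,z,r=25,out=None):
    k=cv2.resize(f["img"][v-r:v+r,u-r:u+r],None,fx=4,fy=4,interpolation=cv2.INTER_CUBIC)
    q=cv2.HoughCircles(cv2.GaussianBlur(cv2.cvtColor(k,cv2.COLOR_RGB2GRAY),(5,5),0),cv2.HOUGH_GRADIENT,1,400,param1=80,param2=8,minRadius=54,maxRadius=64)[0][0]
    px=np.array([q[0]/4+u-r-.4,q[1]/4+v-r-.4]); return px,q[2]/4,np.round(onz(f,px,z)[0],1)
E
python3 - <<'E'
from h import *
f=env.grab_frame("top"); g=env.grab_frame("scene")
for c,u,v in(("yellow",482,188),("blue",490,237),("red",500,285)):
    print(c,lid(f,u,v,113))
    b=blobs(mask(g,c,100,60,(200,110,300,190)))[0]; print("  scene",onz(g,b[1],105)[0])
a=cv2.resize(f["img"][200:342,120:192],None,fx=4,fy=4,interpolation=cv2.INTER_CUBIC)
b=cv2.resize(f["img"][155:200,268:368],None,fx=5,fy=5,interpolation=cv2.INTER_CUBIC)
o=np.zeros((570,800,3),np.uint8); o[:568,:288]=a; o[:225,290:790]=b; cv2.imwrite("pics/c4.png",o[:,:,::-1])
for v in(230,270,310): print(v,[(u,int(f["img"][v,u].sum()//3)) for u in list(range(130,142))+list(range(174,186))])
E
```

```text
yellow (array([482.225, 187.475], dtype=float32), np.float32(14.375), array([ 601.3, -320.9,  113. ]))
  scene [ 602.9995124  -321.76471689  105.        ]
blue (array([490.225, 235.475], dtype=float32), np.float32(15.025), array([ 507.3, -331.6,  113. ]))
  scene [ 508.45065948 -336.97601414  105.        ]
red (array([498.475, 283.975], dtype=float32), np.float32(15.3), array([ 414.3, -342.5,  113. ]))
  scene [ 413.85422923 -347.43105674  105.        ]
230 [(130, 42), (131, 42), (132, 42), (133, 40), (134, 48), (135, 114), (136, 218), (137, 220), (138, 215), (139, 214), (140, 214), (141, 211), (174, 215), (175, 218), (176, 217), (177, 215), (178, 195), (179, 114), (180, 79), (181, 48), (182, 43), (183, 43), (184, 42), (185, 42)]
270 [(130, 42), (131, 41), (132, 47), (133, 112), (134, 215), (135, 217), (136, 215), (137, 214), (138, 212), (139, 209), (140, 211), (141, 216), (174, 218), (175, 218), (176, 212), (177, 115), (178, 89), (179, 55), (180, 43), (181, 43), (182, 42), (183, 42), (184, 42), (185, 42)]
310 [(130, 50), (131, 121), (132, 222), (133, 219), (134, 211), (135, 211), (136, 212), (137, 210), (138, 213), (139, 216), (140, 220), (141, 221), (174, 214), (175, 144), (176, 94), (177, 66), (178, 46), (179, 42), (180, 41), (181, 43), (182, 42), (183, 42), (184, 41), (185, 43)]
```

View pics/c4.png

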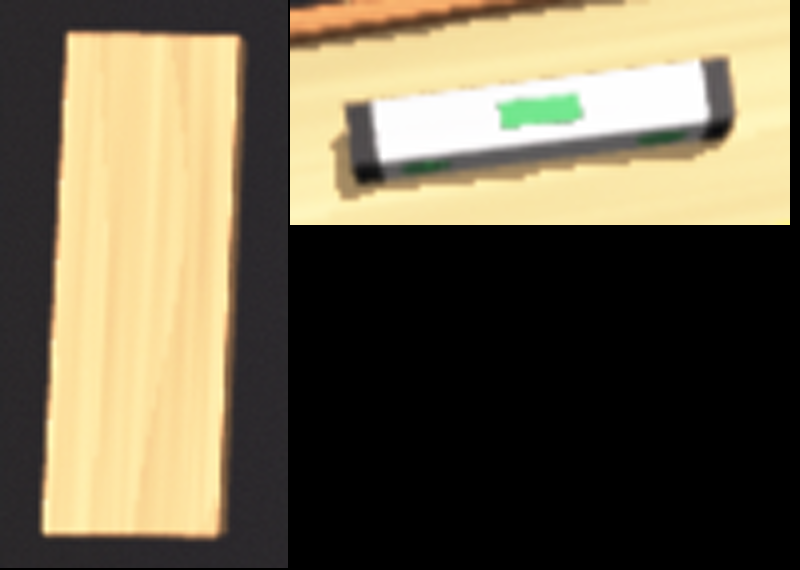

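The crops show the board's top face, with a darker strip of its side at right, and the level's white top between black ends. I'll measure both with brightness masks.

Run:
```python
from h import *
f=env.grab_frame("top")
m=cv2.inRange(cv2.cvtColor(f["img"],cv2.COLOR_RGB2GRAY),150,255); k=np.zeros_like(m);k[200:342,120:192]=1
print("board",rect(f,blobs(m*k)[0][2],18))
h=cv2.cvtColor(f["img"],cv2.COLOR_RGB2HSV)
m=((h[...,1]<40)&(h[...,2]>190)|((mask(f,"green",60,150)>0))).astype(np.uint8); k[:]=0;k[160:196,272:364]=1
print("level white",rect(f,blobs(m*k)[0][2],52))
go((641,-2,205),.143)
```

```text
board (array([455.5, 338.7], dtype=float32), array([260. ,  89.8], dtype=float32), -0.028)
level white (array([640.4,  -2.3], dtype=float32), array([137.1,  25.7], dtype=float32), -1.461)
shift cm [3.135e+01 2.661e+01 3.000e-02] turn [-0.002 -0.003 -0.028] | yaw 0.115 q [ 1.07  0.12 -0.46  1.75  0.06  1.28  0.72] tcp [ 412.7 -344.   205.1]
```

```bash
python3 -m jog '[[[2,1.7,0],[0,0,0],5],[[5,4.3,0],[0,0,0],5],[[8.5,7.2,0],[0,0,0],5],[[12,10.2,0],[0,0,0],5],[[15.5,13.2,0],[0,0,0],5],[[19,16.2,0],[0,0,0],5],[[22.5,19.1,0],[0,0,0],5],[[26,22.1,0],[0,0,0],5],[[29,24.6,0],[0,0,0],5],[[30.8,26.1,0],[0,0,0],5],[[31.4,26.6,0],[0,0,0.005],5],[[31.4,26.6,0],[0,0,0.005],5],[[31.4,26.6,0],[0,0,0.005],5],[[31.4,26.6,0],[0,0,0.005],5]]'
python3 - <<'E'
from h import *
go((640.4,-2.3,26),.11)
E
```

```text
time: 24.9
ee_pos: [641.3, -4.6, 206.7]
tcp_rot: [2.099, 2.337, -0.002]
ft_force: [0.0, -0.5, 0.0]
opening: 49.8
grip_force: 0.0
shift cm [ 0.27 -0.05 18.07] turn [-0.001  0.001 -0.003] | yaw 0.107 q [ 0.49  0.39 -0.69  1.49  0.25  1.35 -0.1 ] tcp [641.3  -4.6 206.7]
```

```bash
python3 -m jog '[[[0.2,0,4],[0,0,0],4.8],[[0.2,0,8],[0,0,0],4.8],[[0.2,0,11.5],[0,0,0],4.8],[[0.2,0,14],[0,0,0],4.8],[[0.2,0,16],[0,0,0],4.8],[[0.2,0,17.4],[0,0,0],4.8],[[0.2,0,18],[0,0,0],4.8],[[0.2,0,18],[0,0,0],4.8],[[0.2,0,18],[0,0,0],3.6],[[0.2,0,18],[0,0,0],3],[[0.2,0,18],[0,0,0],2.6],[[0.2,0,18],[0,0,0],2],[[0.2,0,18],[0,0,0],2],[[0.2,0,18],[0,0,0],2]]'
python3 -m jog '[[[0,0,-0.3],[0,0,0],2],[[0,0,-1],[0,0,0],2],[[0,0,-3],[0,0,0],2],[[0,0,-6],[0,0,0],2],[[0,0,-8.5],[0,0,0],2],[[0,0,-10],[0,0,0],2],[[0,0,-10],[0,0,0],2],[[0,0,-10],[0,0,0],2]]'
python3 - <<'E'
from h import *
go((455.5,338.7,130),-.028+np.pi/2)
E
```

```text
time: 26.3
ee_pos: [641.9, -0.3, 27.7]
tcp_rot: [2.095, 2.34, 0.0]
ft_force: [-0.7, -0.3, 3.6]
opening: 25.8
grip_force: 30.0
time: 27.1
ee_pos: [641.1, -0.4, 126.2]
tcp_rot: [-2.096, -2.34, 0.001]
ft_force: [-0.2, -0.7, -2.8]
opening: 25.6
grip_force: 30.0
shift cm [ 35.75 -14.72  -0.37] turn [-1.000e-03 -1.000e-03 -1.433e+00] | yaw 0.11 q [ 0.48  0.45 -0.67  1.58  0.3   1.21 -0.14] tcp [ 6.411e+02 -4.000e-01  1.262e+02]
```

```bash
python3 -m jog '[[[1,-0.4,0],[0,0,-0.05],2],[[3,-1.3,0],[0,0,-0.15],2],[[5.5,-2.3,0],[0,0,-0.27],2],[[8.5,-3.5,0],[0,0,-0.39],2],[[11.5,-4.8,0],[0,0,-0.51],2],[[14.5,-6,0],[0,0,-0.63],2],[[17.5,-7.3,0],[0,0,-0.75],2],[[20.5,-8.5,0],[0,0,-0.87],2],[[23.5,-9.8,0],[0,0,-0.99],2],[[26.5,-11,0],[0,0,-1.11],2],[[29.5,-12.3,0],[0,0,-1.22],2],[[32,-13.3,0],[0,0,-1.31],2],[[34,-14.2,0],[0,0,-1.38],2],[[35.2,-14.7,0],[0,0,-1.42],2],[[35.8,-14.9,0],[0,0,-1.433],2],[[35.8,-14.9,0],[0,0,-1.433],2],[[35.8,-14.9,0],[0,0,-1.433],2],[[35.8,-14.9,0],[0,0,-1.433],2],[[35.8,-14.9,0],[0,0,-1.433],2]]'
python3 - <<'E'
from h import *
go((453.6,338.7,37),-.028+np.pi/2)
E
```

```text
time: 29.0
ee_pos: [455.0, 338.2, 126.9]
tcp_rot: [0.047, 3.141, -0.001]
ft_force: [-0.7, 0.1, -1.8]
opening: 26.0
grip_force: 30.0
shift cm [0.14 0.05 8.99] turn [-0.001  0.    -0.002] | yaw 1.541 q [ 0.2   0.42 -1.08  1.76  0.4   1.2   0.55] tcp [455.  338.2 126.9]
```

```bash
python3 -m jog '[[[0.1,0,1.5],[0,0,0],2],[[0.1,0,3.5],[0,0,0],2],[[0.1,0,5.5],[0,0,0],2],[[0.1,0,7],[0,0,0],2],[[0.1,0,8],[0,0,0],2],[[0.1,0,8.4],[0,0,0],2],[[0.1,0,8.6],[0,0,0],2],[[0.1,0,8.7],[0,0,0],2],[[0.1,0,8.8],[0,0,0],2],[[0.1,0,8.85],[0,0,0],2],[[0.1,0,8.85],[0,0,0],2]]'; python3 -m jog '[[[0,0,0.05],[0,0,0],2],[[0,0,0.1],[0,0,0],2]]'
```

```text
time: 30.1
ee_pos: [453.4, 339.3, 38.8]
tcp_rot: [0.044, 3.141, 0.0]
ft_force: [-1.0, 0.5, -2.2]
opening: 25.3
grip_force: 30.0
time: 30.3
ee_pos: [453.3, 339.3, 37.7]
tcp_rot: [0.044, 3.141, -0.0]
ft_force: [-2.4, -0.4, 3.1]
opening: 26.2
grip_force: 30.0
```

```bash
python3 -m jog '[[[0,0,-0.03],[0,0,0],2.8],[[0,0,-0.03],[0,0,0],3.4],[[0,0,-0.03],[0,0,0],4.4],[[0,0,-0.03],[0,0,0],4.8],[[0,0,-0.03],[0,0,0],4.8],[[0,0,-1],[0,0,0],4.8],[[0,0,-4],[0,0,0],4.8],[[0,0,-8],[0,0,0],4.8],[[0,0,-12],[0,0,0],4.8],[[0,0,-15],[0,0,0],4.8],[[0,0,-17],[0,0,0],4.8],[[0,0,-17],[0,0,0],4.8]]'
python3 - <<'E'
from h import *
f=env.grab_frame("top"); g=env.grab_frame("scene")
cv2.imwrite("pics/b5.png",np.hstack([cv2.resize(f["img"][190:350,100:240],None,fx=3,fy=3),cv2.resize(g["img"][250:410,390:530],None,fx=2.7,fy=3)])[:,:800,::-1])
go((455.5,338.7,205),1.543)
E
```

```text
time: 31.5
ee_pos: [454.4, 340.8, 211.2]
tcp_rot: [0.043, 3.136, 0.004]
ft_force: [0.8, 0.9, -0.1]
opening: 48.0
grip_force: 0.0
shift cm [-0.23 -0.04  0.27] turn [-0.     0.001 -0.   ] | yaw 1.543 q [ 0.26  0.34 -1.14  1.67  0.32  1.34  0.61] tcp [453.2 339.2 207.7]
```

View pics/b5.png

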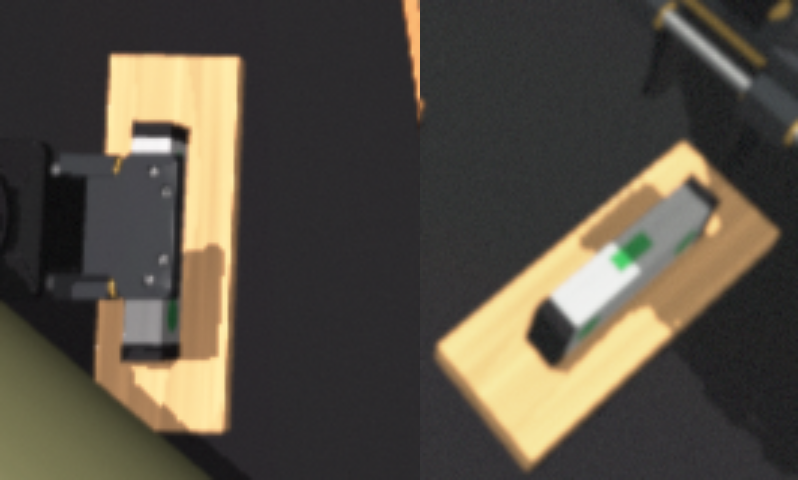

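The level stands upright on the board, though the gripper partly covers it in the top view. I'll swing to the red jar and measure on the way.

```bash
python3 -m jog '[[[-0.5,-2,0],[0,0,0.05],7.4],[[-1.5,-6,0],[0,0,0.14],7.4],[[-2.5,-10.5,0],[0,0,0.24],7.4],[[-3.5,-15,0],[0,0,0.34],7.4],[[-4.5,-19.5,0],[0,0,0.44],7.4],[[-5.4,-24,0],[0,0,0.54],7.4],[[-6.2,-28.5,0],[0,0,0.64],7.4],[[-6.7,-33,0],[0,0,0.74],7.4],[[-6.7,-37.5,0],[0,0,0.84],7.4],[[-6,-42,0],[0,0,0.94],7.4],[[-4.7,-46.5,0],[0,0,1.04],7.4],[[-3,-51,0],[0,0,1.14],7.4],[[-1,-55.5,0],[0,0,1.24],7.4],[[0.7,-60,0],[0,0,1.34],7.4],[[1.6,-64,0],[0,0,1.4],7.4],[[2,-67.5,0],[0,0,1.428],7.4],[[2,-68.5,0],[0,0,1.428],7.4],[[2,-68.5,0],[0,0,1.428],7.4],[[2,-68.5,0],[0,0,1.428],7.4],[[2,-68.5,0],[0,0,1.428],7.4]]'
python3 - <<'E'
from h import *
f=env.grab_frame("top")
m=cv2.inRange(cv2.cvtColor(f["img"],cv2.COLOR_RGB2GRAY),150,255)
h=cv2.cvtColor(f["img"],cv2.COLOR_RGB2HSV); w=((h[...,1]<60)&(h[...,2]>140)|(mask(f,"green",60,100)>0)).astype(np.uint8)
k=np.zeros_like(w);k[205:340,125:185]=1; w=cv2.morphologyEx(w*k,cv2.MORPH_CLOSE,np.ones((3,3)))
print("level white",[rect(f,b[2],62) for b in blobs(w)])
k2=((h[...,2]<90)*k).astype(np.uint8); 
cv2.imwrite("pics/b6.png",np.hstack([cv2.resize(f["img"][200:342,110:205],None,fx=4,fy=4),cv2.resize(cv2.cvtColor(w[200:342,110:205]*255,cv2.COLOR_GRAY2RGB),None,fx=4,fy=4)])[:,:,::-1])
go((413.7,-344.8,71.5),.115)
E
```

```text
time: 33.6
ee_pos: [415.0, -342.7, 207.3]
tcp_rot: [-2.086, -2.348, -0.001]
ft_force: [-0.8, -0.1, 0.4]
opening: 74.2
grip_force: 0.0
level white [(array([453.8, 333.2], dtype=float32), array([135.7,  36.2], dtype=float32), -0.028)]
shift cm [-0.17 -0.14 13.6 ] turn [-0.    -0.     0.003] | yaw 0.118 q [ 1.18  0.14 -0.59  1.74  0.08  1.29  0.7 ] tcp [ 414.9 -343.   207.5]
```

View pics/b6.png

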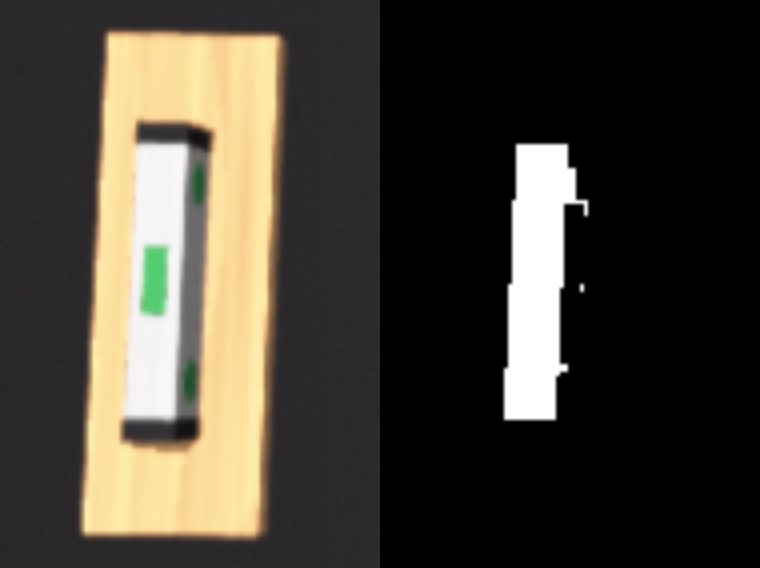

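Run:
```python
from h import *
f=env.grab_frame("top")
h=cv2.cvtColor(f["img"],cv2.COLOR_RGB2HSV); w=((h[...,1]<50)&(h[...,2]>185)|(mask(f,"green",60,140)>0)).astype(np.uint8)
k=np.zeros_like(w);k[205:340,125:185]=1; w=cv2.morphologyEx(w*k,cv2.MORPH_OPEN,np.ones((3,3)))
print("level white",[rect(f,b[2],62) for b in blobs(w)])
for u,v in((482,188),(490,237),(500,285)): print(lid(f,u,v,113))
```

```text
level white [(array([454.1, 338.6], dtype=float32), array([135.6,  25. ], dtype=float32), -0.028)]
(array([482.225, 187.475], dtype=float32), np.float32(14.375), array([ 601.3, -320.9,  113. ]))
(array([489.475, 235.475], dtype=float32), np.float32(14.475), array([ 507.4, -330.1,  113. ]))
(array([498.725, 283.975], dtype=float32), np.float32(15.575), array([ 414.3, -342.9,  113. ]))
```

The level's centre is about 1.4 mm from the board's centre, at the same angle, so it stays. Now I'll put the red jar back.

```bash
python3 -m jog '[[[-0.1,-0.1,3],[0,0,0],7.4],[[-0.1,-0.1,6],[0,0,0],7.4],[[-0.1,-0.1,9],[0,0,0],7.4],[[-0.1,-0.1,11.5],[0,0,0],7.4],[[-0.1,-0.1,13],[0,0,0],7.4],[[-0.1,-0.1,13.5],[0,0,0],7.4],[[-0.1,-0.1,13.5],[0,0,0],7.4],[[-0.1,-0.1,13.5],[0,0,0],6.2],[[-0.1,-0.1,13.5],[0,0,0],5.6],[[-0.1,-0.1,13.5],[0,0,0],5],[[-0.1,-0.1,13.5],[0,0,0],5],[[-0.1,-0.1,13.5],[0,0,0],5],[[-0.1,-0.1,13.5],[0,0,0],5]]'
python3 -m jog '[[[0,0,-0.3],[0,0,0],5],[[0,0,-1],[0,0,0],5],[[0,0,-2.5],[0,0,0],5],[[0,0,-4.5],[0,0,0],5],[[0,0,-6],[0,0,0],5],[[0,0,-7],[0,0,0],5],[[0,0,-7],[0,0,0],5]]'
python3 -m jog '[[[1,0.4,0],[0,0,0],5],[[3,1.2,0],[0,0,0],5],[[6,2.3,0],[0,0,0],5],[[9,3.5,0],[0,0,0],5],[[12,4.7,0],[0,0,0],5],[[15,5.9,0],[0,0,0],5],[[18,7,0],[0,0,-0.01],5],[[21,8.2,0],[0,0,-0.01],5],[[24,9.4,0],[0,0,-0.01],5],[[27,10.6,0],[0,0,-0.02],5],[[30,11.7,0],[0,0,-0.02],5],[[33,12.9,0],[0,0,-0.027],5],[[36,14.1,0],[0,0,-0.027],5],[[39,15.2,0],[0,0,-0.027],5],[[41.2,16.1,0],[0,0,-0.027],5],[[42.2,16.5,0],[0,0,-0.027],5],[[42.4,16.6,0],[0,0,-0.027],5],[[42.4,16.6,0],[0,0,-0.027],5],[[42.4,16.6,0],[0,0,-0.027],5],[[42.4,16.6,0],[0,0,-0.027],5]]'
python3 - <<'E'
from h import *
go((529.7,95.5,80.5),.143)
E
```

```text
time: 35.0
ee_pos: [413.8, -346.5, 73.4]
tcp_rot: [2.089, 2.344, -0.0]
ft_force: [0.8, 0.3, 5.9]
opening: 55.6
grip_force: 30.0
time: 35.7
ee_pos: [414.2, -346.8, 144.5]
tcp_rot: [2.088, 2.343, -0.001]
ft_force: [-0.1, 0.1, -3.1]
opening: 55.6
grip_force: 30.0
time: 37.7
ee_pos: [529.4, 92.5, 142.3]
tcp_rot: [2.061, 2.371, -0.002]
ft_force: [1.0, 0.1, -3.6]
opening: 55.9
grip_force: 30.0
shift cm [0.3  0.07 6.18] turn [-0.001  0.001 -0.003] | yaw 0.14 q [ 0.59  0.25 -0.91  1.82  0.22  1.18 -0.25] tcp [529.4  92.5 142.3]
```

```bash
python3 -m jog '[[[0.15,0.05,1],[0,0,0],5],[[0.15,0.05,2.5],[0,0,0],5],[[0.15,0.05,4],[0,0,0],5],[[0.15,0.05,5],[0,0,0],5],[[0.15,0.05,5.4],[0,0,0],5],[[0.15,0.05,5.6],[0,0,0],5],[[0.15,0.05,5.75],[0,0,0],5],[[0.15,0.05,5.85],[0,0,0],5],[[0.15,0.05,5.9],[0,0,0],5],[[0.15,0.05,5.95],[0,0,0],5],[[0.15,0.05,5.95],[0,0,0],5]]'; python3 -m jog '[[[0,0,0.05],[0,0,0],5],[[0,0,0.1],[0,0,0],5]]'
```

```text
time: 38.8
ee_pos: [529.9, 95.7, 83.2]
tcp_rot: [2.058, 2.373, 0.0]
ft_force: [0.3, 0.5, -3.0]
opening: 55.4
grip_force: 30.0
time: 39.0
ee_pos: [529.9, 95.7, 82.1]
tcp_rot: [2.058, 2.373, 0.0]
ft_force: [0.3, -0.2, -4.5]
opening: 55.7
grip_force: 30.0
```

```bash
python3 -m jog '[[[0,0,0.05],[0,0,0],5],[[0,0,0.1],[0,0,0],5],[[0,0,0.1],[0,0,0],5]]'
```

```text
time: 39.3
ee_pos: [529.8, 95.8, 81.4]
tcp_rot: [2.058, 2.373, -0.001]
ft_force: [-2.5, 0.5, 2.5]
opening: 55.6
grip_force: 30.0
```

```bash
python3 -m jog '[[[0,0,-0.05],[0,0,0],5.8],[[0,0,-0.05],[0,0,0],6.2],[[0,0,-0.05],[0,0,0],7],[[0,0,-0.05],[0,0,0],7.6],[[0,0,-0.05],[0,0,0],7.6],[[0,0,-1],[0,0,0],7.6],[[0,0,-4],[0,0,0],7.6],[[0,0,-8],[0,0,0],7.6],[[0,0,-12],[0,0,0],7.6],[[0,0,-12.5],[0,0,0],7.6],[[0,0,-12.5],[0,0,0],7.6]]'
python3 -m jog '[[[-2,-0.4,0],[0,0,0],7.4],[[-5,-1,0],[0,0,0],7.4],[[-9,-1.8,0],[0,0,0],7.4],[[-13.5,-2.6,0],[0,0,0],7.4],[[-18,-3.5,0],[0,0,0],7.4],[[-22.5,-4.4,0],[0,0,0.01],7.4],[[-27,-5.3,0],[0,0,0.02],7.4],[[-31.5,-6.2,0],[0,0,0.027],7.4],[[-35.5,-7,0],[0,0,0.027],7.4],[[-39,-7.6,0],[0,0,0.027],7.4],[[-41.2,-8.1,0],[0,0,0.027],7.4],[[-42.2,-8.2,0],[0,0,0.027],7.4],[[-42.2,-8.2,0],[0,0,0.027],7.4],[[-42.2,-8.2,0],[0,0,0.027],7.4],[[-42.2,-8.2,0],[0,0,0.027],7.4],[[-42.2,-8.2,0],[0,0,0.027],7.4]]'
python3 - <<'E'
from h import *
f=env.grab_frame("top"); b=onz(f,[0,0],0)
u,v=np.round(pix(f,[[529.7,95.5,121]])[0]).astype(int); print("red on pad",lid(f,u,v,121))
g=env.grab_frame("scene"); bl=blobs(mask(g,"red",100,40,(320,220,400,310)))[0]; print("scene",onz(g,bl[1],113)[0])
go((508.3,-334,72.5),.115)
E
```

```text
time: 40.4
ee_pos: [530.8, 96.0, 207.9]
tcp_rot: [2.056, 2.371, 0.003]
ft_force: [-0.5, -0.8, 0.6]
opening: 75.9
grip_force: 0.0
time: 42.0
ee_pos: [509.0, -331.9, 206.4]
tcp_rot: [2.087, 2.348, -0.0]
ft_force: [-0.3, -0.6, -0.1]
opening: 73.9
grip_force: 0.0
red on pad (array([267.475, 227.225]), np.float32(14.475), array([528.8,  95.9, 121. ]))
scene [528.77848671  96.17840468 113.        ]
shift cm [-0.12 -0.06 13.39] turn [0.    0.001 0.002] | yaw 0.117 q [ 1.07  0.31 -0.66  1.58  0.19  1.32  0.51] tcp [ 508.7 -332.6  206.4]
```

Red stands within about 1.5 mm of its pad's centre. Blue is next.

```bash
python3 -m jog '[[[0,0,3],[0,0,0],7.4],[[0,0,6],[0,0,0],7.4],[[0,0,9],[0,0,0],7.4],[[0,0,11.5],[0,0,0],7.4],[[0,0,12.9],[0,0,0],7.4],[[0,0,13.4],[0,0,0],7.4],[[0,0,13.4],[0,0,0],7.4],[[0,0,13.4],[0,0,0],6.2],[[0,0,13.4],[0,0,0],5.6],[[0,0,13.4],[0,0,0],5],[[0,0,13.4],[0,0,0],5],[[0,0,13.4],[0,0,0],5],[[0,0,13.4],[0,0,0],5]]'
python3 -m jog '[[[0,0,-0.3],[0,0,0],5],[[0,0,-1],[0,0,0],5],[[0,0,-2.5],[0,0,0],5],[[0,0,-4.5],[0,0,0],5],[[0,0,-6],[0,0,0],5],[[0,0,-7],[0,0,0],5],[[0,0,-7],[0,0,0],5]]'
python3 -m jog '[[[1,0.2,0],[0,0,0],5],[[3,0.7,0],[0,0,0],5],[[6,1.3,0],[0,0,0],5],[[9,2,0],[0,0,0],5],[[12,2.7,0],[0,0,0],5],[[15,3.3,0],[0,0,0],5],[[18,4,0],[0,0,-0.01],5],[[21,4.6,0],[0,0,-0.02],5],[[24,5.3,0],[0,0,-0.027],5],[[27,6,0],[0,0,-0.027],5],[[29.8,6.6,0],[0,0,-0.027],5],[[31.8,7,0],[0,0,-0.027],5],[[32.8,7.2,0],[0,0,-0.027],5],[[33,7.3,0],[0,0,-0.027],5],[[33,7.3,0],[0,0,-0.027],5],[[33,7.3,0],[0,0,-0.027],5],[[33,7.3,0],[0,0,-0.027],5]]'
python3 - <<'E'
from h import *
go((542.8,2,81),.143)
E
```

```text
time: 43.4
ee_pos: [508.8, -334.0, 73.0]
tcp_rot: [2.089, 2.344, -0.0]
ft_force: [-1.6, 0.1, 5.6]
opening: 55.8
grip_force: 30.0
time: 44.1
ee_pos: [509.4, -334.2, 144.1]
tcp_rot: [2.088, 2.343, 0.0]
ft_force: [1.1, 0.8, -1.9]
opening: 55.4
grip_force: 30.0
time: 45.8
ee_pos: [542.9, 1.1, 141.8]
tcp_rot: [2.061, 2.371, -0.001]
ft_force: [-0.0, 0.1, -2.3]
opening: 55.2
grip_force: 30.0
shift cm [0.09 0.   6.08] turn [-0.     0.    -0.003] | yaw 0.14 q [ 0.69  0.25 -0.84  1.81  0.2   1.17 -0.07] tcp [542.9   1.1 141.8]
```

```bash
python3 -m jog '[[[0,0,1],[0,0,0],5],[[0,0,2.5],[0,0,0],5],[[0,0,4],[0,0,0],5],[[0,0,5],[0,0,0],5],[[0,0,5.4],[0,0,0],5],[[0,0,5.6],[0,0,0],5],[[0,0,5.75],[0,0,0],5],[[0,0,5.85],[0,0,0],5],[[0,0,5.9],[0,0,0],5],[[0,0,5.95],[0,0,0],5],[[0,0,6],[0,0,0],5],[[0,0,6],[0,0,0],5]]'; python3 -m jog '[[[0,0,0.05],[0,0,0],5],[[0,0,0.1],[0,0,0],5],[[0,0,0.1],[0,0,0],5]]'
```

```text
time: 47.0
ee_pos: [543.1, 2.5, 82.1]
tcp_rot: [2.058, 2.373, -0.0]
ft_force: [1.2, 0.0, -2.4]
opening: 55.6
grip_force: 30.0
time: 47.3
ee_pos: [543.1, 2.6, 81.1]
tcp_rot: [2.058, 2.373, -0.0]
ft_force: [-0.1, 1.1, -1.8]
opening: 55.7
grip_force: 30.0
```

```bash
python3 -m jog '[[[0,0,0.05],[0,0,0],5],[[0,0,0.1],[0,0,0],5],[[0,0,0.1],[0,0,0],5]]'
```

```text
time: 47.6
ee_pos: [543.1, 2.6, 81.0]
tcp_rot: [2.058, 2.373, -0.001]
ft_force: [-3.6, 0.3, 5.7]
opening: 55.3
grip_force: 30.0
```

```bash
python3 -m jog '[[[0,0,-0.05],[0,0,0],5.8],[[0,0,-0.05],[0,0,0],6.2],[[0,0,-0.05],[0,0,0],7],[[0,0,-0.05],[0,0,0],7.6],[[0,0,-0.05],[0,0,0],7.6],[[0,0,-1],[0,0,0],7.6],[[0,0,-4],[0,0,0],7.6],[[0,0,-8],[0,0,0],7.6],[[0,0,-12],[0,0,0],7.6],[[0,0,-12.5],[0,0,0],7.6],[[0,0,-12.5],[0,0,0],7.6]]'
python3 -m jog '[[[-2,0.1,0],[0,0,0],7.6],[[-5,0.2,0],[0,0,0],7.6],[[-9,0.4,0],[0,0,0],7.6],[[-13.5,0.5,0],[0,0,0.01],7.6],[[-18,0.7,0],[0,0,0.01],7.6],[[-22.5,0.9,0],[0,0,0.02],7.6],[[-27,1.1,0],[0,0,0.027],7.6],[[-30.5,1.2,0],[0,0,0.027],7.6],[[-32.5,1.3,0],[0,0,0.027],7.6],[[-33,1.3,0],[0,0,0.027],7.6],[[-33,1.3,0],[0,0,0.027],7.6],[[-33,1.3,0],[0,0,0.027],7.6],[[-33,1.3,0],[0,0,0.027],7.6]]'
python3 - <<'E'
from h import *
go((603,-322,72.5),.115)
E
```

```text
time: 48.7
ee_pos: [544.0, 2.7, 206.9]
tcp_rot: [2.056, 2.371, 0.002]
ft_force: [-0.5, -0.2, -0.3]
opening: 76.1
grip_force: 0.0
time: 50.0
ee_pos: [602.9, -319.9, 205.2]
tcp_rot: [-2.086, -2.348, -0.001]
ft_force: [0.5, -0.6, 0.7]
opening: 76.2
grip_force: 0.0
shift cm [-0.21 -0.02 13.27] turn [ 0.    -0.     0.003] | yaw 0.118 q [ 0.92  0.48 -0.66  1.38  0.29  1.38  0.38] tcp [ 602.9 -319.9  205.2]
```

```bash
python3 -m jog '[[[0,0,3],[0,0,0],7.6],[[0,0,6],[0,0,0],7.6],[[0,0,9],[0,0,0],7.6],[[0,0,11.5],[0,0,0],7.6],[[0,0,12.9],[0,0,0],7.6],[[0,0,13.25],[0,0,0],7.6],[[0,0,13.25],[0,0,0],7.6],[[0,0,13.25],[0,0,0],6.2],[[0,0,13.25],[0,0,0],5.6],[[0,0,13.25],[0,0,0],5],[[0,0,13.25],[0,0,0],5],[[0,0,13.25],[0,0,0],5],[[0,0,13.25],[0,0,0],5]]'
python3 -m jog '[[[0,0,-0.3],[0,0,0],5],[[0,0,-1],[0,0,0],5],[[0,0,-2.5],[0,0,0],5],[[0,0,-4.5],[0,0,0],5],[[0,0,-6],[0,0,0],5],[[0,0,-7],[0,0,0],5],[[0,0,-7],[0,0,0],5]]'
python3 -m jog '[[[1,-0.1,0],[0,0,0],5],[[3,-0.3,0],[0,0,0],5],[[6,-0.5,0],[0,0,0],5],[[9,-0.8,0],[0,0,0],5],[[12,-1,0],[0,0,-0.01],5],[[15,-1.3,0],[0,0,-0.01],5],[[18,-1.5,0],[0,0,-0.02],5],[[20.5,-1.7,0],[0,0,-0.027],5],[[22.5,-1.9,0],[0,0,-0.027],5],[[23.3,-2,0],[0,0,-0.027],5],[[23.5,-2,0],[0,0,-0.027],5],[[23.5,-2,0],[0,0,-0.027],5],[[23.5,-2,0],[0,0,-0.027],5],[[23.5,-2,0],[0,0,-0.027],5]]'
python3 - <<'E'
from h import *
f=env.grab_frame("top"); u,v=np.round(pix(f,[[542.8,2,121]])[0]).astype(int)
try: print("blue on pad",lid(f,u,v,121))
except Exception as e: print(e)
go((556.1,-90.5,81),.143)
E
```

```text
time: 51.3
ee_pos: [602.9, -322.5, 73.4]
tcp_rot: [2.089, 2.344, -0.0]
ft_force: [-1.3, -0.6, 4.1]
opening: 55.4
grip_force: 30.0
time: 52.0
ee_pos: [603.7, -322.6, 144.9]
tcp_rot: [2.088, 2.343, 0.001]
ft_force: [0.7, 0.6, -3.0]
opening: 55.3
grip_force: 30.0
time: 53.4
ee_pos: [555.9, -92.5, 142.4]
tcp_rot: [-2.061, -2.371, 0.0]
ft_force: [-0.3, -0.4, -2.5]
opening: 55.5
grip_force: 30.0
blue on pad (array([317.225, 219.475]), np.float32(14.075), array([542.3,   0.9, 121. ]))
shift cm [0.17 0.05 6.14] turn [-0.     0.    -0.003] | yaw 0.14 q [ 0.79  0.29 -0.78  1.76  0.22  1.19  0.09] tcp [555.9 -92.2 142.4]
```

```bash
python3 -m jog '[[[0.05,0,1],[0,0,0],5],[[0.05,0,2.5],[0,0,0],5],[[0.05,0,4],[0,0,0],5],[[0.05,0,5],[0,0,0],5],[[0.05,0,5.4],[0,0,0],5],[[0.05,0,5.6],[0,0,0],5],[[0.05,0,5.75],[0,0,0],5],[[0.05,0,5.85],[0,0,0],5],[[0.05,0,5.9],[0,0,0],5],[[0.05,0,5.95],[0,0,0],5],[[0.05,0,6],[0,0,0],5],[[0.05,0,6],[0,0,0],5]]'; python3 -m jog '[[[0,0,0.05],[0,0,0],5],[[0,0,0.1],[0,0,0],5],[[0,0,0.1],[0,0,0],5]]'
```

```text
time: 54.65
ee_pos: [555.7, -90.7, 82.6]
tcp_rot: [2.058, 2.373, -0.0]
ft_force: [-0.0, -0.4, -2.7]
opening: 55.5
grip_force: 30.0
time: 54.95
ee_pos: [555.6, -90.6, 81.4]
tcp_rot: [-2.058, -2.373, 0.0]
ft_force: [1.1, -0.7, -2.2]
opening: 55.5
grip_force: 30.0
```

```bash
python3 -m jog '[[[0,0,0.05],[0,0,0],5],[[0,0,0.1],[0,0,0],5],[[0,0,0.1],[0,0,0],5]]'
```

```text
time: 55.25
ee_pos: [555.7, -90.6, 81.4]
tcp_rot: [2.058, 2.373, -0.001]
ft_force: [-2.5, 0.6, 5.0]
opening: 55.6
grip_force: 30.0
```

Contact. I'll release, retreat towards the mat side and check.

```bash
python3 -m jog '[[[0,0,-0.05],[0,0,0],5.8],[[0,0,-0.05],[0,0,0],6.2],[[0,0,-0.05],[0,0,0],7],[[0,0,-0.05],[0,0,0],7.6],[[0,0,-0.05],[0,0,0],7.6],[[0,0,-1],[0,0,0],7.6],[[0,0,-4],[0,0,0],7.6],[[0,0,-8],[0,0,0],7.6],[[0,0,-12],[0,0,0],7.6],[[-1,0,-13],[0,0,0],7.6],[[-4,-1,-13],[0,0,0],7.6],[[-8,-2,-13],[0,0,0],7.6],[[-12,-3,-13],[0,0,0],7.6],[[-16,-4,-13],[0,0,0],7.6],[[-20,-5,-13],[0,0,0],7.6],[[-24,-6,-13],[0,0,0],7.6],[[-25,-6,-13],[0,0,0],7.6],[[-25,-6,-13],[0,0,0],7.6],[[-25,-6,-13],[0,0,0],7.6],[[-25,-6,-13],[0,0,0],7.6]]'
python3 - <<'E'
from h import *
f=env.grab_frame("top"); g=env.grab_frame("scene")
for n,p in(("red",(529,95,121)),("blue",(542.3,2,121)),("yellow",(555.6,-91,121))):
    u,v=np.round(pix(f,[p])[0]).astype(int); print(n,lid(f,u,v,121))
    b=blobs(mask(g,n,100,40,(250,180,400,310)))[0]; print("   scene",onz(g,b[1],113)[0])
h=cv2.cvtColor(f["img"],cv2.COLOR_RGB2HSV); w=((h[...,1]<50)&(h[...,2]>185)|(mask(f,"green",60,140)>0)).astype(np.uint8)
k=np.zeros_like(w);k[205:340,125:185]=1; w=cv2.morphologyEx(w*k,cv2.MORPH_OPEN,np.ones((3,3)))
print("level",[rect(f,b[2],62) for b in blobs(w)]); print("tape",rect(f,blobs(mask(f,"orange",120,80,(330,280,400,330)))[0][2],60))
cv2.imwrite("pics/s7.png",g["img"][:,:,::-1])
E
```

```text
time: 57.25
ee_pos: [532.5, -344.1, 210.8]
tcp_rot: [-2.054, -2.377, -0.001]
ft_force: [0.2, -0.1, -0.6]
opening: 76.1
grip_force: 0.0
red (array([267.225, 227.225]), np.float32(14.425), array([528.8,  96.3, 121. ]))
   scene [529.02397217  96.19243707 113.        ]
blue (array([316.975, 219.475]), np.float32(14.325), array([542.3,   1.4, 121. ]))
   scene [541.34514368   0.97812646 113.        ]
yellow (array([364.725, 212.225]), np.float32(15.3), array([554.9, -90.2, 121. ]))
   scene [555.00284304 -89.70683423 113.        ]
level [(array([454.1, 338.6], dtype=float32), array([135.6,  25. ], dtype=float32), -0.028)]
tape (array([379. , -98.4], dtype=float32), array([72. , 35.6], dtype=float32), 1.554)
```

View pics/s7.png

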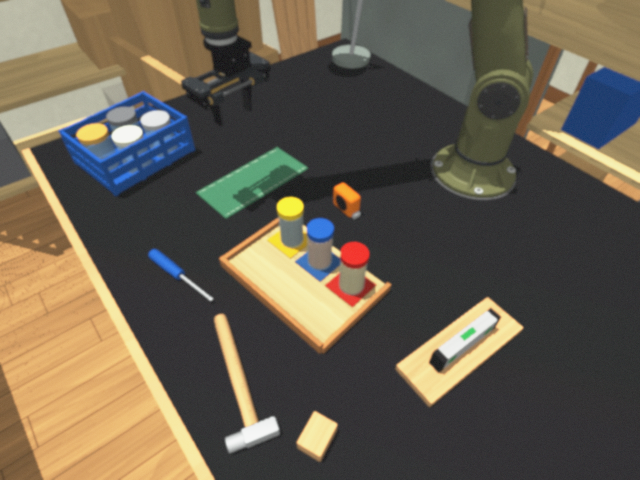

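The final view shows the jars upright on their matching pads (lids at (290,208), (320,230) and (354,255)). The level is upright on the board at (465,338), the tape is unmoved and the arm is clear. All offsets are within about 2 mm.

```bash
python3 -c "
from rig import env
print(env.hand_in())"
```

```text
the job is handed in; nothing more can be done
None
```

The job is handed in: by the last camera check, the level stands upright on the board and all three jars stand upright on their matching pads, each within about 2 mm of centre, with the level in line with the board and the tape measure unmoved, at about 57 s of the 150 s allowed.

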